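# Change over the batch in the UV curing box

## Robot

A 6-joint arm with a two-finger parallel gripper is mounted at the origin on the work surface. World frame = base frame: x ahead of the robot, y to its left, z up, the work surface at z = 0. Lengths are in m, angles in rad, forces in N, time in s.
With the tool pointing down it reaches from about 0.375 to 0.975 m from the base axis. Payload 3.8 kg.
Tool frame: the origin (TCP) lies midway between the tips of the shut fingers; the grasp point (between the pads) lies 19 mm behind it; z points along the fingers, y is the line along which they close (so a half turn about z gives the same grasp; the last joint's range is limited). The gripper opens to 88 mm and grips with 3 to 60 N. Pads are 18 mm wide; open, the fingers measure 123 mm over their backs; the gripper's body (75 mm by 187 mm) begins 45 mm behind the grasp point.
Start: joints at [1.244, 0.264, 1.604, -0, 1.274, -0.037], TCP at [0.193, 0.647, 0.239] pointing down, gripper open.
Joint ranges: [-2.63, 2.63], [-0.94, 2.18], [0.31, 2.57], [-1.31, 4.45], [0, 2.66], [-2.55, 2.55]. Speed limits (rad/s): [2.57, 2.57, 3.14, 3.14, 3.14, 3.14].

## Interface

Orientations are given as a rotation vector (axis times angle).
In Python, from cell import manip, inverse_kinematics, cams, order gives the robot as it stands. Calls block until the motion is done:
- manip.move_pose(position, orientation): joint-space move of the TCP to a pose.
- manip.move_linear(position, rate=0.15, rot=None): straight line of the TCP; rot=None keeps the orientation; rate is the mean speed in m/s.
- manip.set_joints(angles): joint-space move.
- manip.set_gripper(opening, force=None): finger opening in m; force is the grip in N (None keeps the last); returns when the fingers have stopped.
- manip.dwell(seconds).
- inverse_kinematics(position, orientation): joint angles nearest the present ones, or None.
- manip.state(): the state.
- cams.capture(name): name is "scene" or "top"; returns a dict with "image" (400x640x3 uint8, blue, green, red), "z_map" (400x640 float32, m along the optical axis (not along the pixel's ray), 0 where there is no reading), "intrinsics" (3x3 intrinsics, pixels), "k1" (the pictures are not rectified: a ray, as slopes to the right and down, at radius r is drawn at 1 + k1 r^2 times it, then the intrinsics apply), "position" and "orientation" of the camera in the world. Camera axes: x right, y down, z forward; pixel columns grow to the right and rows downward; lengths in m; the calibration is good to about 2 mm. A picture is of the moment at which its call begins.
A pose or a line that the arm cannot do raises manip.IKError and nothing moves.
- order.close_job(): hands the job in; it is judged then, once.
The state is a dict: "clock": time; "joint_pos": joint angles; "joint_velocities": joint speeds; "tau": joint torques, N m; "tool_pos": TCP position; "tcp_rot": TCP orientation; "contact_force": force on the tool from outside, world axes, zero at the start; "moment": the same for the moment, N m; "gripper_width": finger opening in m; "grasp_force": force on a finger pad.
Only numpy, scipy, OpenCV 4.12 (cv2) and the standard library are available. Lean on these libraries where they do the work, as an engineer would, in place of code of your own. Each camera call takes 0.05 s, during which the arm holds its last target. There are 200 camera calls.

## Task

Change over the phones in the UV curing box: draw its tray out, lay each finished phone from the tray on the cork sheet, and lay every phone waiting on the grey holding board lengthwise on a pad of the tray, one to a pad and face up. Then push the tray fully home, keeping to the middle because it jams when pushed at one side, and press the start button with the tray shut. Do not knock over the screw jar.

Things in the scene. Friction and masses are not known exactly. Their poses are not given: they have to be found in the camera images.
- box: the UV curing box, fixed, placed anew each time: white, amber window in its roof, 185 mm deep, 320 wide, 70 high, with a slide bed in front. Origin on the bench, on the centre line, in the plane of its mouth; x points along the slide into the box, z up. The mouth's upper edge is 46 mm above the bench
- mouth (a point): point in the plane of the box's mouth, on the centre line, 20 mm above the bench. The bed reaches 165 mm out from it towards the robot, between two low guide walls (tops 21 mm above the bench, 306 mm wide overall); their lips keep the tray down. A lip at the bed's outer end stops the tray when it is 150 mm out
- tray: the wide grey tray with a white front panel (268 mm wide, top 52 mm above the bench). Axes as the box's; origin on the bed (8 mm above the bench), on the centre line, in the plane of the panel's back face. Home (against a stop) when its x in the box's frame is 0, fully out at -150 mm; at the start 20 to 50 mm out. Panel x = -9 to -1 mm; deck x = -1 to 146 mm, 264 wide, top 22 mm above the bench
- handle (a point): middle of the tray's steel bar handle: 12 mm thick, 122 mm long across the slide, 34 mm above the bench, 38 mm in front of the panel, on two posts 55 mm either side of the centre. Closed fingers go down into the 32 mm gap behind it (to 18 mm above the bench) to draw the tray out. The tray takes 4 to 12 N along its centre line and jams when pushed or pulled more than about 40 mm off it
- pad0 (a point): centre of the left (+y) of the tray's three white pads, on the deck's top (22 mm above the bench), 72 mm behind the tray's origin. The pads are 134 mm long (along x), 90 mm apart side by side. Grey blocks 5 mm high, 40 to 64 mm either way from the pads' centres along x, leave 72 mm between them for a phone; the 80 mm in between is free for fingers. A 5 mm rim runs along the deck's far edge
- pad1 (a point): centre of the middle of the tray's three white pads, on the deck's top (22 mm above the bench), 72 mm behind the tray's origin. The pads are 134 mm long (along x), 90 mm apart side by side. Grey blocks 5 mm high, 40 to 64 mm either way from the pads' centres along x, leave 72 mm between them for a phone; the 80 mm in between is free for fingers. A 5 mm rim runs along the deck's far edge
- pad2 (a point): centre of the right (-y) of the tray's three white pads, on the deck's top (22 mm above the bench), 72 mm behind the tray's origin. The pads are 134 mm long (along x), 90 mm apart side by side. Grey blocks 5 mm high, 40 to 64 mm either way from the pads' centres along x, leave 72 mm between them for a phone; the 80 mm in between is free for fingers. A 5 mm rim runs along the deck's far edge
- new0_mid (a point): centre (half-way up) of a phone waiting to be cured, at the start face up on the grey holding board; absent in some starts. A black phone with a metal rim, 124 mm long (its x) by 59 mm wide (its y) by 9 mm thick, 0.12 kg
- new1_mid (a point): centre (half-way up) of a phone waiting to be cured, at the start face up on the grey holding board; absent in some starts. A black phone with a metal rim, 124 mm long (its x) by 59 mm wide (its y) by 9 mm thick, 0.12 kg
- new2_mid (a point): centre (half-way up) of a phone waiting to be cured, at the start face up on the grey holding board; absent in some starts. A black phone with a metal rim, 124 mm long (its x) by 59 mm wide (its y) by 9 mm thick, 0.12 kg
- old0_mid (a point): centre (half-way up) of a finished phone, at the start face up on one of the pads of the tray, lengthwise; absent in some starts. Same make and size as the waiting ones: 124 mm long (x), 59 mm wide (y), 9 mm thick
- old1_mid (a point): centre (half-way up) of a finished phone, at the start face up on one of the pads of the tray, lengthwise; absent in some starts. Same make and size as the waiting ones: 124 mm long (x), 59 mm wide (y), 9 mm thick
- old2_mid (a point): centre (half-way up) of a finished phone, at the start face up on one of the pads of the tray, lengthwise; absent in some starts. Same make and size as the waiting ones: 124 mm long (x), 59 mm wide (y), 9 mm thick
- cork_top (a point): centre of the top of the cork sheet where finished phones go: 290 mm (its x) by 170 mm (its y), its top 5 mm above the bench, no rim; there is room for three phones side by side, long sides along its y. It lies on one side of the box's bed, the holding board on the other (either way round)
- wait_top (a point): centre of the top of the grey holding board: 275 mm (its x) by 170 mm (its y), 3 mm thick. The waiting phones lie on it 85 mm apart side by side, long sides along its y, between grey blocks 5 mm high that stand 42 to 64 mm either way from the board's x axis and leave 72 mm for a phone; between them the sides are free for fingers
- start (a joint): travel of the start button, 0 up to 0.006 m fully down; it springs back and needs about 5 N, and counts as pressed from 0.004 m
- start_top (a point): top of the start button: a black button 26 mm across in a steel collar, on the roof of the box 26 mm behind its front edge and 75 mm to the right (-y) of the centre line, 92 mm above the bench; pressed straight down
- jar: low clear screw jar, 52 mm across, 55 mm high; origin at the centre of its underside
Mind the look-alikes: they are no part of the job. What is shaped like the part that bears new2_mid but orange or red is not meant.

How it is judged:
On the way, in this order (a step that is already met when the one before it is completed fails the run):
1. every waiting phone lies on a pad of the tray (((horizontal distance between new0_mid and pad0 below 0.015 m and angle between the x axis of new0_mid and the x axis of tray, either way round below 0.2 rad and z of new0_mid in the frame of tray between 0.012 and 0.023 m and angle between new0_mid's own z axis and vertical below 0.15 rad) or (horizontal distance between new0_mid and pad1 below 0.015 m and angle between the x axis of new0_mid and the x axis of tray, either way round below 0.2 rad and z of new0_mid in the frame of tray between 0.012 and 0.023 m and angle between new0_mid's own z axis and vertical below 0.15 rad) or (horizontal distance between new0_mid and pad2 below 0.015 m and angle between the x axis of new0_mid and the x axis of tray, either way round below 0.2 rad and z of new0_mid in the frame of tray between 0.012 and 0.023 m and angle between new0_mid's own z axis and vertical below 0.15 rad)) and ((horizontal distance between new1_mid and pad0 below 0.015 m and angle between the x axis of new1_mid and the x axis of tray, either way round below 0.2 rad and z of new1_mid in the frame of tray between 0.012 and 0.023 m and angle between new1_mid's own z axis and vertical below 0.15 rad) or (horizontal distance between new1_mid and pad1 below 0.015 m and angle between the x axis of new1_mid and the x axis of tray, either way round below 0.2 rad and z of new1_mid in the frame of tray between 0.012 and 0.023 m and angle between new1_mid's own z axis and vertical below 0.15 rad) or (horizontal distance between new1_mid and pad2 below 0.015 m and angle between the x axis of new1_mid and the x axis of tray, either way round below 0.2 rad and z of new1_mid in the frame of tray between 0.012 and 0.023 m and angle between new1_mid's own z axis and vertical below 0.15 rad)) and ((horizontal distance between new2_mid and pad0 below 0.015 m and angle between the x axis of new2_mid and the x axis of tray, either way round below 0.2 rad and z of new2_mid in the frame of tray between 0.012 and 0.023 m and angle between new2_mid's own z axis and vertical below 0.15 rad) or (horizontal distance between new2_mid and pad1 below 0.015 m and angle between the x axis of new2_mid and the x axis of tray, either way round below 0.2 rad and z of new2_mid in the frame of tray between 0.012 and 0.023 m and angle between new2_mid's own z axis and vertical below 0.15 rad) or (horizontal distance between new2_mid and pad2 below 0.015 m and angle between the x axis of new2_mid and the x axis of tray, either way round below 0.2 rad and z of new2_mid in the frame of tray between 0.012 and 0.023 m and angle between new2_mid's own z axis and vertical below 0.15 rad))), for 0.2 s.
2. the tray is fully home, loaded (all of step 1 and x of tray in the frame of box between -0.004 and 0.004 m and angle between the x axis of tray and the x axis of box, either way round below 0.03 rad), for 0.2 s.
3. the start button is pressed with the tray home (x of tray in the frame of box between -0.004 and 0.004 m and angle between the x axis of tray and the x axis of box, either way round below 0.03 rad and value of joint start above 0.004 m), for 0.05 s.
At the end, for the whole second after the job is handed in: Tray home (within 4 mm, straight within 0.03 rad); each waiting phone flat, face up on a pad, within 15 mm of its centre, lengthwise within 0.2 rad; each finished phone flat, face up, its centre over the cork. Start was pressed with the loaded tray home (all of step 2 and x of old0_mid in the frame of cork_top between -0.145 and 0.145 m and y of old0_mid in the frame of cork_top between -0.085 and 0.085 m and z of old0_mid in the frame of cork_top between 0 and 0.009 m and angle between each of old0_mid, old1_mid, old2_mid's own z axis and vertical below 0.15 rad and x of old1_mid in the frame of cork_top between -0.145 and 0.145 m and y of old1_mid in the frame of cork_top between -0.085 and 0.085 m and z of old1_mid in the frame of cork_top between 0 and 0.009 m and x of old2_mid in the frame of cork_top between -0.145 and 0.145 m and y of old2_mid in the frame of cork_top between -0.085 and 0.085 m and z of old2_mid in the frame of cork_top between 0 and 0.009 m); the robot touches nothing.
It fails at once if the jar is knocked over (angle between jar's own z axis and vertical above 0.6 rad).
Of new0, new1, new2 only 2 to 3 are there at a start; the rules pass over those that are not, and their reading is None.
Of old0, old1, old2 only 2 to 3 are there at a start; the rules pass over those that are not, and their reading is None.
At some moment in a run one of new0, new1, new2, tray may be knocked a few centimetres aside while the robot is not near it.
Once in a run the grip may slacken for a moment while it holds something.
It also fails if it takes over 210 s, if anything falls off the work surface, if the arm or the gripper's body presses on something with over 40 N, if the wrist force passes 120 N, or if a joint passes its speed limit or range.

## Working session

There is one attempt and no reset: what is moved stays moved. The work goes in short steps, each a Python script; the robot and the scene stay as the last script left them, time stands still between calls to the robot, and variables do not carry over. Pictures are saved under pics/ and viewed, at most 14 in all, crops included, and the job is handed in when it is done.

```bash
ls; mkdir -p pics; cat > h.py <<'E'
import numpy as np, cv2
from scipy.spatial.transform import Rotation as R
from cell import manip, inverse_kinematics, cams, order
def cap(n,save=None):
    c=cams.capture(n)
    if save: cv2.imwrite(f'pics/{save}.png',c['image'])
    return c
def cloud(c):
    K=np.array(c['intrinsics']);h,w=c['z_map'].shape
    u,v=np.meshgrid(np.arange(w),np.arange(h))
    p=cv2.undistortPoints(np.stack([u,v],-1).reshape(-1,1,2).astype(float),K,np.array([c['k1'],0,0,0.])).reshape(h,w,2)
    z=c['z_map'][...,None]
    P=np.concatenate([p*z,z],-1)
    o=np.array(c['orientation']); M=o if o.shape==(3,3) else R.from_rotvec(o).as_matrix()
    W=P@M.T+np.array(c['position']); W[c['z_map']==0]=np.nan
    return W
E
python3 - <<'E'
from h import *
for n in ('scene','top'):
    c=cap(n,n+'0'); W=cloud(c); np.save(n+'0.npy',W)
    print(n,c['position'],c['orientation'],np.array(c['intrinsics']).tolist(),c['k1'],W[200,320])
E
```

```text
pics
scene [ 1.13770175 -0.05491493  0.98218592] [-1.75876022 -1.98981175  0.67164302] [[362.1156855269906, 0.0, 314.13587122631225], [0.0, 362.1156855269906, 198.94244661074714], [0.0, 0.0, 1.0]] -0.028837457054450868 [ 0.4245392  -0.14523586  0.00111211]
top [ 0.37452592 -0.17659798  1.57523277] [-2.21504859  2.15110904 -0.10462773] [[495.8890741092529, 0.0, 326.1126058475915], [0.0, 495.8890741092529, 202.72572514258766], [0.0, 0.0, 1.0]] -0.06282730826472605 [ 0.51557294 -0.17231928  0.01328035]
```

View pics/top0.png

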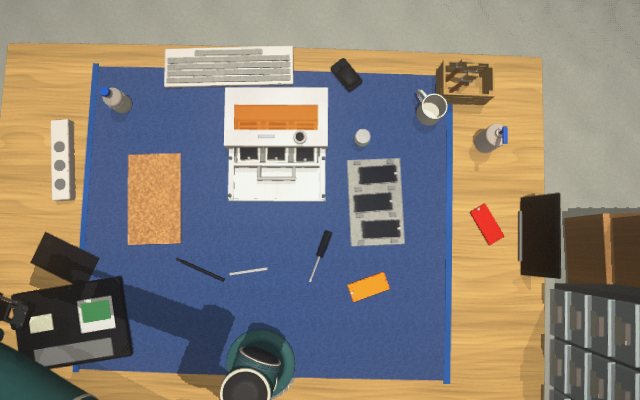

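View pics/scene0.png

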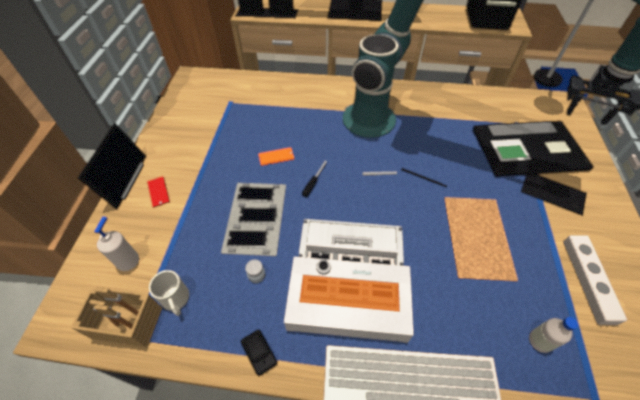

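The top view shows the box at (275,115), the tray with three dark phones at (250/275/300,154), and the cork at (154,198). The grey board at (376,202) holds three black phones at (377,174), (373,202) and (380,229), and the jar is at (362,137). Several things look like phones: orange (368,287), red (487,224) and black (346,74) off the board. Only the three black ones on the board fit the description. I'll measure next and make an enlarged crop.

```bash
cat >> h.py <<'E'
def plane(c,uv,z):
    K=np.array(c['intrinsics'])
    p=cv2.undistortPoints(np.array(uv,float).reshape(-1,1,2),K,np.array([c['k1'],0,0,0.])).reshape(-1,2)
    M=R.from_rotvec(c['orientation']).as_matrix(); d=np.c_[p,np.ones(len(p))]@M.T
    o=np.array(c['position']); return (o+d*((z-o[2])/d[:,2])[:,None])[:,:2]
def blobs(c,mask,z,amin,amax):
    """minAreaRects in world at height z: (cx,cy,long,short,yaw of long axis)"""
    n,l,s,_=cv2.connectedComponentsWithStats(mask.astype(np.uint8),connectivity=4); out=[]
    for i in range(1,n):
        if amin<=s[i,4]<=amax:
            v,u=np.nonzero(l==i); P=plane(c,np.c_[u,v],z)
            (x,y),(a,b),t=cv2.minAreaRect((P*1000).astype(np.float32)); 
            if a<b: a,b,t=b,a,t+90
            t=(t+90)%180-90
            out.append((x/1e3,y/1e3,a,b,t,s[i,4],u.mean(),v.mean(),*P.mean(0)))
    return out
def show(l):
    for b in l: print(np.round(b,3).tolist())
E
python3 - <<'E'
from h import *
c=cap('top'); W=cloud(c); im=c['image'].astype(int); B,G,Rr=im[...,0],im[...,1],im[...,2]
Z=W[...,2]; v,u=np.mgrid[:400,:640]
win=(u>90)&(u<440)&(v>80)&(v<260)
print('dark'); show(blobs(c,(im.max(-1)<70)&win,0.012,150,1500))
print('cork'); show(blobs(c,(Rr-B>40)&win&(u<200),0.005,1000,9000))
print('board'); bm=(im.max(-1)-im.min(-1)<45)&win&(u>340)&(v>155); show(blobs(c,bm,0.003,1500,9000))
print('roof'); show(blobs(c,(Z>0.06)&(Z<0.08)&(u>200)&(u<340)&(v>80)&(v<160),0.07,1000,9000))
print('jar'); show(blobs(c,(Z>0.03)&(u>350)&(u<375)&(v>120)&(v<150),0.055,50,900))
# height profile along tray centre
for r in range(140,206,2): print(r,np.round(W[r,278],3),np.round(W[r,245,2],3), im[r,278])
t=cv2.resize(c['image'][80:260,215:420],None,fx=3.2,fy=3.2,interpolation=cv2.INTER_CUBIC); cv2.imwrite('pics/crop1.png',t)
E
```

```text
dark
[0.659, 0.062, 51.581, 32.356, -88.335, 157.0, 248.172, 152.414, 0.661, 0.061]
[0.665, -0.118, 47.943, 32.352, -88.249, 162.0, 304.5, 152.568, 0.666, -0.118]
[0.604, -0.354, 113.918, 50.43, -84.346, 543.0, 377.449, 174.192, 0.604, -0.353]
[0.514, -0.34, 112.332, 50.2, -83.916, 540.0, 372.802, 202.05, 0.514, -0.34]
[0.43, -0.367, 111.631, 50.139, -85.922, 545.0, 380.883, 228.71, 0.43, -0.367]
[0.379, -0.187, 82.603, 22.823, -18.966, 188.0, 323.553, 243.197, 0.38, -0.188]
cork
[0.507, 0.358, 289.843, 169.189, 3.518, 4781.0, 154.017, 198.603, 0.505, 0.358]
board
[0.517, -0.348, 278.322, 174.33, 4.093, 4727.0, 375.166, 201.829, 0.516, -0.348]
roof
[0.766, -0.027, 320.558, 185.583, -88.936, 5854.0, 275.236, 116.139, 0.767, -0.026]
jar
[0.715, -0.3, 50.325, 46.762, -31.777, 195.0, 362.492, 136.246, 0.715, -0.299]
140 [ 0.692 -0.038  0.07 ] 0.071 [237 245 243]
142 [ 0.687 -0.037  0.066] 0.072 [237 244 242]
144 [ 0.681 -0.038  0.064] 0.069 [240 246 244]
146 [ 0.676 -0.037  0.057] 0.052 [133 142 146]
148 [ 0.676 -0.034  0.026] 0.034 [54 58 59]
150 [ 0.67  -0.034  0.022] 0.028 [53 56 59]

[... 554 characters left out ...]
[ 0.585 -0.039  0.037] 0.009 [201 214 216]
178 [ 0.578 -0.04   0.042] 0.003 [195 204 210]
180 [ 0.576 -0.037  0.01 ] 0.013 [125 131 133]
182 [ 0.57  -0.037  0.005] 0.009 [215 224 227]
184 [ 0.563 -0.037  0.007] 0.004 [230 238 240]
186 [ 0.556 -0.038  0.01 ] 0.004 [234 242 243]
188 [ 0.551 -0.037  0.003] 0.006 [235 242 243]
190 [ 0.544 -0.038  0.012] 0.008 [235 242 243]
192 [ 0.538 -0.038  0.007] 0.005 [234 242 243]
194 [ 0.531 -0.038  0.006] 0.012 [234 242 243]
196 [ 0.525 -0.039  0.007] 0.008 [235 242 243]
198 [ 0.519 -0.038 -0.   ] 0.002 [236 243 243]
200 [ 0.512 -0.039  0.008] 0.013 [221 230 226]
202 [ 0.506 -0.039  0.008] 0.002 [138  98  78]
204 [ 0.499 -0.04   0.008] 0.006 [141  99  79]
```

View pics/crop1.png

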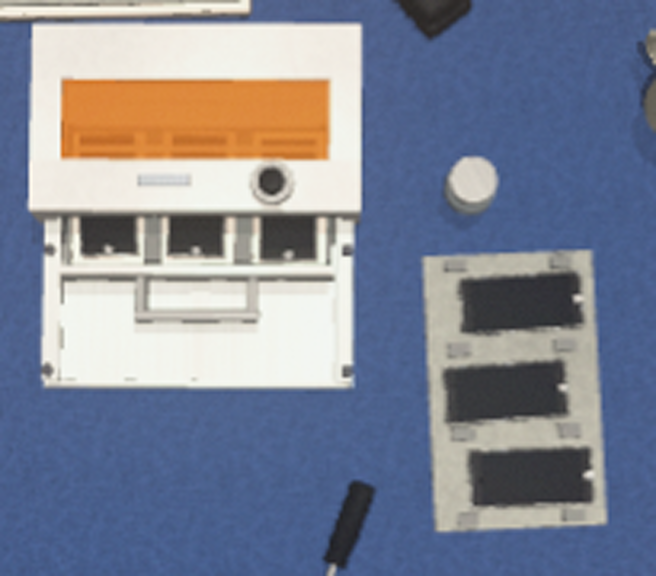

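The crop confirms three black waiting phones between the board's grey blocks, and three finished phones in the tray. The roof measures 320.6x185.6 mm and the cork 290x169 mm, so the scale is right. I'll draw the tray out now.

```bash
cat >> h.py <<'E'
BY=np.radians(1.06); BX=np.array([np.cos(BY),np.sin(BY)]); BYv=np.array([-BX[1],BX[0]])
MOUTH=np.array([0.766,-0.027])-0.0925*BX
def bw(x,y): return MOUTH+x*BX+y*BYv
def rot(a):
    """tool down, closing line (tool y) at yaw a; pick the half turn with joint 6 nearest mid"""
    y=np.array([np.cos(a),np.sin(a),0]); z=np.array([0,0,-1.]); return R.from_matrix(np.c_[np.cross(y,z),y,z]).as_rotvec()
def best(p,a):
    q=[(abs(j[5]),k) for k in (0,1) if (j:=inverse_kinematics(p,rot(a+k*np.pi))) is not None]
    return rot(a+min(q)[1]*np.pi)
def go(xy,z,a): p=[*xy,z]; manip.move_pose(p,best(p,a))
def lin(xy,z,rate=.15): manip.move_linear([*xy,z],rate=rate)
def F(): return np.array(manip.state()['contact_force'])
def st(t=''): s=manip.state(); print(t,'t=%.1f'%s['clock'],np.round(s['tool_pos'],4),'F',np.round(s['contact_force'],1),'w %.4f g %.1f'%(s['gripper_width'],s['grasp_force']),'j6 %.2f'%s['joint_pos'][5])
E
python3 - <<'E'
from h import *
c=cap('top'); print('handle',plane(c,[[276.5,178]],.04), 'mouth',MOUTH)
for y in (.09,0,-.09): print(np.round(best([*bw(-.078,y),.15],BY+np.pi/2),2))
manip.set_gripper(0.0)
g=bw(-.0485-.025,0); print(g)
go(g,.15,BY+np.pi/2); st()
p=g.copy(); lin(g,.07)
for z in (.045,.03,.020):
    lin(g,z,.08); st()
    if F()[2]>8: print('contact'); lin(g,.07); break
E
```

```text
handle [[ 0.57798139 -0.03471492]] mouth [ 0.67351583 -0.0287112 ]
[ 0.03 -3.14 -0.  ]
[3.14 0.03 0.  ]
[3.14 0.03 0.  ]
[ 0.60002841 -0.03007091]
 t=4.3 [ 0.6002 -0.0293  0.1501] F [-0.5  0.3 -0.5] w 0.0001 g 0.0 j6 1.46
 t=5.4 [ 0.5993 -0.03    0.0442] F [ 0.7  0.7 -0.2] w 0.0007 g 0.0 j6 1.46
 t=5.8 [ 0.5992 -0.03    0.029 ] F [-0.1  0.8  0.1] w 0.0002 g 0.0 j6 1.46
 t=6.0 [ 0.5993 -0.03    0.0192] F [ 0.2 -1.4  0. ] w 0.0003 g 0.0 j6 1.46
```

```bash
python3 - <<'E'
from h import *
st()
for x in list(np.arange(-.085,-.172,-.012))+list(np.arange(-.174,-.19,-.002)):
    lin(bw(x,0),.0195,.08); f=F()@np.r_[BX,0]
    print('%.3f %.1f'%(x,f),end='; ')
    if abs(f)>22: break
st()
s=manip.state()['tool_pos'][:2]
lin(np.array(s)+.006*BX,.0195,.05); st()
lin(np.array(s)+.006*BX,.15)
go((.45,.45),.25,0)
c=cap('top','pulled'); W=cloud(c)
cv2.imwrite('pics/pulled_c.png',cv2.resize(c['image'][80:260,215:420],None,fx=3.2,fy=3.2,interpolation=cv2.INTER_CUBIC))
im=c['image'];v,u=np.mgrid[:400,:640]; win=(u>215)&(u<420)&(v>140)&(v<260)
show(blobs(c,(im.max(-1)<75)&win,0.031,300,1500)); show(blobs(c,(im.max(-1)<75)&win&(u>340),0.012,300,1500))
st()
E
```

```text
t=6.0 [ 0.5993 -0.03    0.0192] F [ 0.2 -1.4  0. ] w 0.0003 g 0.0 j6 1.46
-0.085 2.2; -0.097 1.8; -0.109 1.9; -0.121 0.2; -0.133 0.7; -0.145 0.8; -0.157 0.8; -0.169 1.3; -0.174 2.3; -0.176 5.5; -0.178 4.3; -0.180 4.5; -0.182 9.6; -0.184 13.5; -0.186 17.6; -0.188 20.6; -0.190 25.2;  t=10.7 [ 0.4938 -0.0327  0.0225] F [ 25.1   1.3 -11. ] w 0.0005 g 12.1 j6 1.43
 t=11.2 [ 0.4977 -0.0324  0.0183] F [-0.6  0.   0.5] w 0.0005 g 0.0 j6 1.44
[0.597, 0.058, 111.65, 47.35, 2.43, 566.0, 247.486, 171.322, 0.598, 0.058]
[0.6, -0.031, 110.995, 50.337, 1.705, 562.0, 275.758, 171.338, 0.6, -0.031]
[0.596, -0.121, 110.983, 47.257, 1.803, 563.0, 304.476, 173.115, 0.597, -0.121]
[0.601, -0.351, 113.791, 49.903, -84.645, 553.0, 377.4, 174.21, 0.601, -0.351]
[0.513, -0.337, 113.596, 49.59, -83.916, 549.0, 372.656, 202.024, 0.513, -0.337]
[0.43, -0.363, 113.086, 49.672, -86.026, 563.0, 380.43, 228.79, 0.43, -0.363]
[0.604, -0.353, 115.191, 50.517, -84.644, 553.0, 377.4, 174.21, 0.604, -0.353]
[0.514, -0.339, 114.994, 50.2, -83.916, 549.0, 372.656, 202.024, 0.514, -0.339]
[0.43, -0.365, 114.477, 50.283, -86.026, 563.0, 380.43, 228.79, 0.43, -0.366]
 t=14.0 [0.4506 0.4488 0.2496] F [-0.1  0.1 -0.5] w 0.0002 g 0.0 j6 0.75
```

View pics/pulled_c.png

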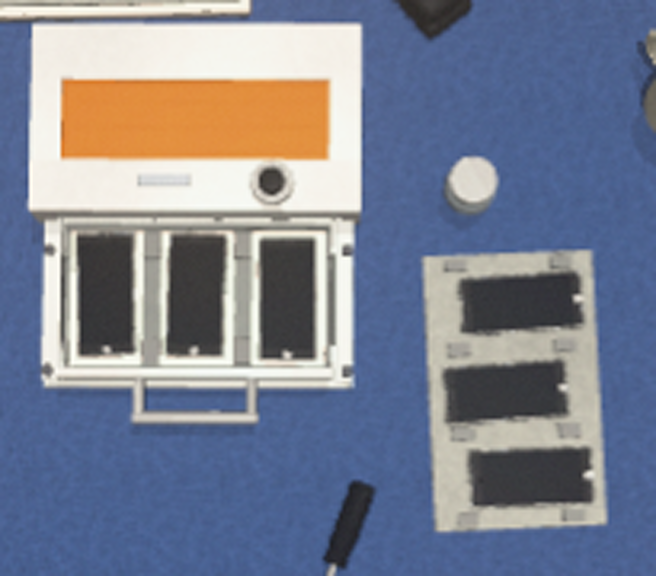

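The tray is fully out, with the three old phones at crop (107,295), (197,295) and (288,297), and the board is undisturbed. Now I'll move the old phones to the cork.

```bash
cat >> h.py <<'E'
v_,u_=np.mgrid[:400,:640]
CORK=np.array([.507,.358]); CY=np.radians(3.5)
REG={'tray':((u_>222)&(u_<332)&(v_>140)&(v_<204),.031),'board':((u_>335)&(u_<435)&(v_>150)&(v_<275),.012),'cork':((u_>105)&(u_<205)&(v_>140)&(v_<260),.014)}
def phones(c,r):
    m,z=REG[r]; L=blobs(c,(c['image'].max(-1)<75)&m,z,300,1500)
    return sorted(L,key=lambda b:-b[1] if r=='tray' else -b[0])
def pick(xy,a,ztip,w=.076,zc=.14,grip=25):
    """a = yaw of phone's long axis"""
    manip.set_gripper(w)
    go(xy,zc,a+np.pi/2); lin(xy,ztip+.02,.25); lin(xy,ztip,.06)
    st('down')
    manip.set_gripper(0.03,force=grip); st('grip')
    lin(xy,zc,.2); s=manip.state(); return s['gripper_width']>.05
def place(xy,a,ztip,w=.072,zc=.14):
    go(xy,zc,a+np.pi/2); st('over'); lin(xy,ztip+.02,.25); lin(xy,ztip,.06); st('set')
    manip.set_gripper(w); lin(xy,zc,.3)
E
cat > old.py <<'E'
from h import *
import sys
k=int(sys.argv[1])
c=cap('top'); L=phones(c,'tray'); show(L); b=L[0]
if pick(b[:2],np.radians(b[4]),.0248):
    d=CORK+(k-1)*.088*np.array([np.cos(CY),np.sin(CY)])
    place(d,CY+np.pi/2,.0082)
c=cap('top'); 
for r in REG: print(r); show(phones(c,r))
st()
cv2.imwrite(f'pics/old{k}.png',c['image'])
E
python3 old.py 2
```

```text
[0.596, 0.058, 114.246, 47.339, 2.568, 568.0, 247.475, 171.324, 0.598, 0.058]
[0.6, -0.031, 110.995, 50.337, 1.705, 562.0, 275.758, 171.338, 0.6, -0.031]
[0.596, -0.121, 110.983, 47.257, 1.803, 562.0, 304.463, 173.087, 0.597, -0.121]
down t=18.3 [0.5958 0.0579 0.0246] F [ 0.1  0.1 -0.2] w 0.0760 g 0.0 j6 -1.56
grip t=18.7 [0.5963 0.058  0.0251] F [ 0.4 -0.   0.9] w 0.0590 g 25.0 j6 -1.56
over t=21.1 [0.5946 0.3627 0.1392] F [-0.3 -0.1 -1.9] w 0.0591 g 2.5 j6 0.45
set t=22.2 [0.5948 0.3634 0.0082] F [ 0.3 -0.5 -1.2] w 0.0583 g 25.0 j6 0.45
tray
[0.6, -0.031, 110.995, 50.337, 1.704, 532.0, 275.586, 172.103, 0.598, -0.03]
[0.596, -0.121, 110.975, 47.248, 1.803, 550.0, 304.498, 173.269, 0.597, -0.121]
board
[0.604, -0.353, 115.136, 50.43, -84.346, 545.0, 377.394, 174.202, 0.604, -0.353]
[0.514, -0.339, 114.106, 50.219, -84.023, 546.0, 372.722, 202.018, 0.514, -0.34]
[0.426, -0.365, 113.528, 49.91, -85.492, 554.0, 380.195, 230.025, 0.426, -0.365]
cork
 t=23.3 [0.5941 0.363  0.1392] F [-0.   0.5 -0.2] w 0.0718 g 0.0 j6 0.45
```

```bash
python3 old.py 1
```

```text
[0.6, -0.031, 110.994, 50.305, 1.704, 524.0, 275.67, 172.092, 0.598, -0.031]
[0.596, -0.121, 110.979, 47.248, 1.803, 550.0, 304.438, 173.273, 0.597, -0.121]
down t=26.1 [ 0.5996 -0.0314  0.0246] F [-0.3 -0.4  0.6] w 0.0759 g 0.0 j6 1.45
grip t=26.5 [ 0.6001 -0.0314  0.0251] F [-1.1  0.4  0.3] w 0.0585 g 24.9 j6 1.45
over t=28.7 [0.5072 0.3571 0.1395] F [ 0.1  0.2 -0.8] w 0.0586 g 24.9 j6 0.51
set t=29.8 [0.5068 0.358  0.0081] F [ 0.1  0.3 -1.1] w 0.0586 g 24.9 j6 0.51
tray
[0.596, -0.121, 110.952, 47.248, 1.803, 533.0, 304.533, 172.983, 0.598, -0.121]
board
[0.604, -0.353, 114.408, 50.43, -84.346, 549.0, 377.366, 174.228, 0.604, -0.353]
[0.514, -0.339, 114.027, 50.247, -84.174, 544.0, 372.662, 202.051, 0.514, -0.339]
[0.426, -0.365, 113.528, 49.91, -85.492, 557.0, 380.102, 230.039, 0.426, -0.365]
cork
 t=30.8 [0.5062 0.3575 0.1391] F [-0.5 -0.2 -0.3] w 0.0725 g 0.0 j6 0.51
```

```bash
python3 old.py 0; python3 - <<'E'
from h import *
go((.52,-.05),.3,np.pi/2)
c=cap('top'); W=cloud(c); cv2.imwrite('pics/a.png',c['image'])
show(phones(c,'cork')); 
for b in phones(c,'cork'):
    u,v=int(b[6]),int(b[7]); print([np.round(np.nanmedian(W[v+i-2:v+i+3,u+j-2:u+j+3,2]),3) for i,j in ((0,0),(0,-13),(0,13),(-6,0),(6,0))])
cv2.imwrite('pics/cork.png',cv2.resize(c['image'][140:260,100:300],None,fx=3.5,fy=3.5,interpolation=cv2.INTER_CUBIC))
E
```

```text
[0.595, -0.121, 107.779, 47.248, 1.803, 525.0, 304.533, 172.918, 0.598, -0.121]
down t=33.9 [ 0.5944 -0.1212  0.0246] F [ 0.1 -0.5  0.2] w 0.0759 g 0.0 j6 1.30
grip t=34.3 [ 0.5949 -0.1213  0.0251] F [-0.1  0.5  0.9] w 0.0583 g 25.0 j6 1.30
over t=36.9 [0.4198 0.352  0.1399] F [ 0.2 -0.4 -1.3] w 0.0584 g 25.0 j6 0.59
set t=38.0 [0.419  0.3526 0.0081] F [ 0.4 -0.4 -1.3] w 0.0587 g 25.0 j6 0.59
tray
board
[0.604, -0.353, 114.164, 50.43, -84.346, 549.0, 377.386, 174.209, 0.604, -0.353]
[0.514, -0.339, 114.296, 50.247, -84.174, 547.0, 372.722, 202.035, 0.514, -0.34]
[0.426, -0.365, 113.528, 49.91, -85.492, 557.0, 380.102, 230.039, 0.426, -0.365]
cork
[0.595, 0.361, 113.443, 51.459, -85.847, 570.0, 153.679, 170.214, 0.595, 0.361]
 t=39.0 [0.4184 0.3521 0.1392] F [-1.  -0.  -0.1] w 0.0720 g 0.0 j6 0.59
[0.595, 0.361, 113.041, 51.422, -86.304, 567.0, 153.767, 170.182, 0.595, 0.361]
[0.506, 0.356, 113.647, 51.049, -88.279, 580.0, 153.124, 197.786, 0.507, 0.357]
[0.419, 0.354, 112.668, 52.122, -85.821, 592.0, 152.316, 225.519, 0.419, 0.355]
[np.float64(0.013), np.float64(0.014), np.float64(0.014), np.float64(0.012), np.float64(0.016)]
[np.float64(0.014), np.float64(0.013), np.float64(0.015), np.float64(0.014), np.float64(0.017)]
[np.float64(0.013), np.float64(0.015), np.float64(0.016), np.float64(0.012), np.float64(0.014)]
```

View pics/cork.png

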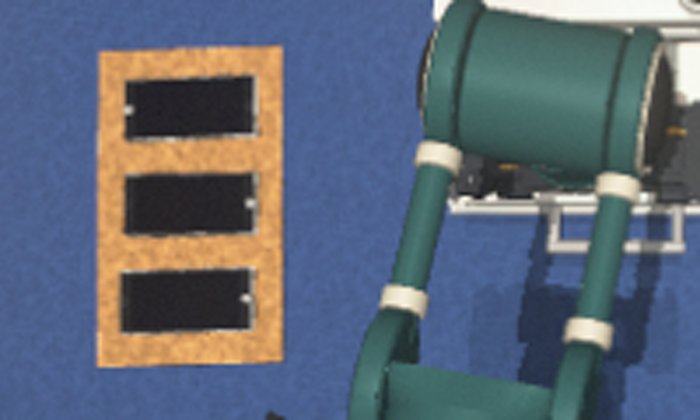

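View pics/old0.png

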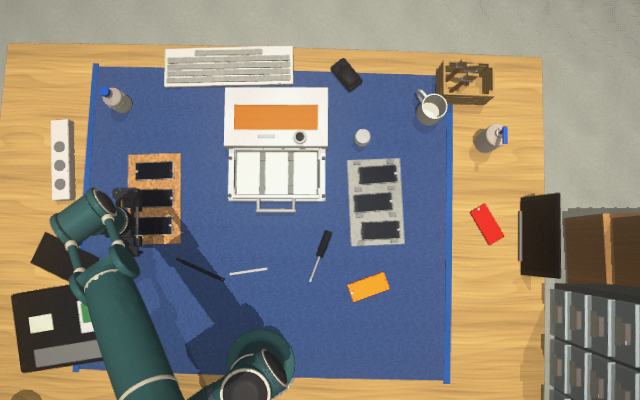

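The three old phones lie flat on the cork at crop (190,108), (190,203) and (187,300), and the three pads are empty and white at (247/276/305,173). I'll measure the pad centres from this picture.

```bash
python3 - <<'E'
from h import *
c=cams.capture('top'); im=cv2.imread('pics/old0.png').astype(int)
print(im[172,225:330].mean(-1).astype(int).tolist()); print(im[145:215,276].mean(-1).astype(int).tolist())
for t in (200,215,225):
  m=(im.min(-1)>t)&(u_>230)&(u_<326)&(v_>148)&(v_<198); m=cv2.erode(m.astype(np.uint8),np.ones((3,3)))
  show(blobs(c,m,.022,150,3000))
cv2.imwrite('pics/pads.png',cv2.resize(im[140:215,220:335].astype(np.uint8),None,fx=6,fy=6,interpolation=cv2.INTER_CUBIC))
E
```

```text
[110, 109, 117, 185, 242, 241, 241, 242, 234, 81, 132, 179, 243, 243, 243, 243, 243, 244, 244, 244, 244, 244, 243, 243, 244, 243, 244, 244, 244, 243, 244, 244, 244, 241, 218, 161, 159, 159, 159, 178, 227, 244, 244, 244, 244, 244, 244, 244, 244, 244, 244, 245, 244, 244, 244, 244, 245, 244, 245, 244, 245, 245, 233, 179, 161, 163, 165, 165, 190, 234, 245, 245, 245, 245, 245, 245, 245, 245, 245, 245, 244, 245, 245, 245, 245, 245, 245, 245, 245, 245, 245, 229, 151, 110, 144, 230, 245, 244, 245, 232, 161, 109, 111, 111, 111]
[220, 147, 129, 211, 203, 157, 129, 214, 241, 244, 244, 244, 244, 244, 244, 244, 244, 244, 244, 244, 244, 244, 244, 245, 244, 244, 244, 245, 244, 244, 244, 245, 245, 245, 245, 245, 245, 245, 245, 245, 245, 245, 245, 245, 245, 245, 244, 245, 245, 194, 239, 247, 215, 159, 221, 214, 138, 103, 101, 110, 112, 112, 110, 119, 177, 216, 183, 117, 98, 104]
[0.594, 0.058, 121.885, 63.489, 2.389, 797.0, 247.749, 172.787, 0.594, 0.058]
[0.596, -0.031, 121.529, 63.266, 2.072, 800.0, 276.238, 173.071, 0.596, -0.032]
[0.592, -0.079, 201.396, 133.842, -88.29, 1002.0, 305.684, 175.148, 0.592, -0.125]
[0.594, 0.058, 121.188, 63.506, 1.698, 782.0, 247.834, 173.022, 0.594, 0.058]
[0.596, -0.031, 121.523, 63.206, 2.066, 784.0, 276.446, 173.02, 0.596, -0.032]
[0.599, -0.122, 121.205, 63.404, 1.769, 813.0, 304.926, 172.878, 0.599, -0.122]
[0.594, 0.059, 121.876, 60.187, 2.38, 762.0, 247.575, 173.091, 0.593, 0.059]
[0.596, -0.031, 121.144, 62.787, 1.705, 764.0, 276.275, 173.01, 0.596, -0.032]
[0.599, -0.121, 121.214, 60.221, 1.78, 768.0, 304.574, 173.068, 0.599, -0.121]
```

View pics/pads.png

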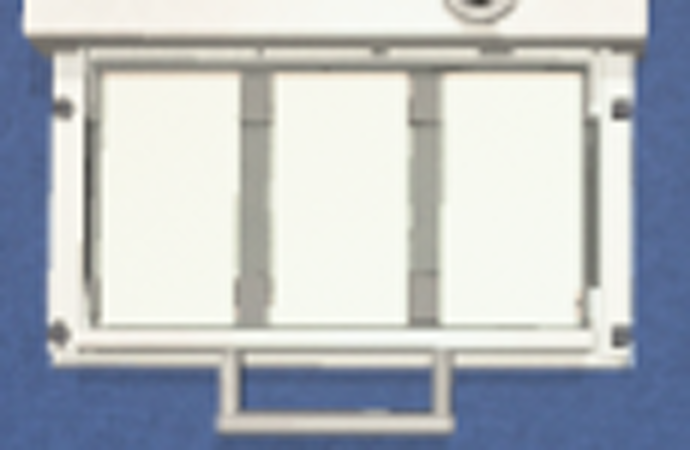

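Pads are at (0.594,0.0585), (0.5965,-0.0315) and (0.599,-0.1215), with tray yaw about 1.7 deg and 90 mm pitch, which matches. Next come the waiting phones.

```bash
cat >> h.py <<'E'
BY=np.radians(1.6); BX=np.array([np.cos(BY),np.sin(BY)]); BYv=np.array([-BX[1],BX[0]])
PAD1=np.array([.5965,-.0315]); MOUTH=PAD1+.078*BX
E
cat > new.py <<'E'
from h import *
import sys
k=int(sys.argv[1])
c=cap('top'); L=phones(c,'board'); show(L); b=L[0]
if pick(b[:2],np.radians(b[4]),.0058,w=.073):
    place(PAD1+BYv*(.09*(1-k)),BY,.0254)
    st()
go((.45,.3),.25,0)
c=cap('top',f'new{k}'); W=cloud(c)
for r in ('tray','board'): print(r); show(phones(c,r))
E
python3 new.py 0
```

```text
[0.604, -0.353, 115.138, 50.43, -84.346, 551.0, 377.381, 174.234, 0.604, -0.353]
[0.514, -0.339, 114.004, 50.255, -84.218, 544.0, 372.654, 202.081, 0.514, -0.339]
[0.426, -0.365, 113.528, 49.91, -85.492, 556.0, 380.133, 230.034, 0.426, -0.365]
down t=43.9 [ 0.6033 -0.3528  0.0055] F [ 0.2  0.1 -0.9] w 0.0728 g 0.0 j6 -0.66
grip t=44.3 [ 0.6038 -0.3531  0.0062] F [ 1.1 -0.4  0.3] w 0.0583 g 25.0 j6 -0.66
over t=46.6 [0.5942 0.0577 0.1398] F [ 0.  -0.2 -1.4] w 0.0584 g 25.0 j6 -1.54
set t=47.6 [0.5939 0.0585 0.0254] F [ 0.6  1.  -0.7] w 0.0583 g 25.0 j6 -1.54
 t=48.6 [0.5947 0.0585 0.1414] F [-0.9  0.3 -0.4] w 0.0720 g 0.0 j6 -1.54
tray
[0.594, 0.058, 111.566, 47.34, 2.43, 565.0, 247.476, 172.65, 0.593, 0.058]
board
[0.514, -0.339, 114.027, 50.247, -84.174, 544.0, 372.715, 202.059, 0.514, -0.34]
[0.426, -0.365, 113.528, 49.91, -85.492, 556.0, 380.133, 230.034, 0.426, -0.365]
```

```bash
python3 new.py 1; python3 new.py 2
```

```text
[0.514, -0.339, 114.004, 50.255, -84.218, 543.0, 372.722, 202.044, 0.514, -0.34]
[0.426, -0.365, 113.496, 49.877, -85.342, 556.0, 380.133, 230.052, 0.426, -0.365]
down t=54.1 [ 0.5138 -0.3391  0.0055] F [ 0.7  0.9 -0.1] w 0.0728 g 0.0 j6 -0.72
grip t=54.5 [ 0.5142 -0.3394  0.0061] F [-0.4 -0.8  0.8] w 0.0587 g 25.0 j6 -0.72
over t=57.2 [ 0.5963 -0.0318  0.1396] F [ 0.3  0.4 -0.6] w 0.0586 g 25.0 j6 1.45
set t=58.2 [ 0.5964 -0.0315  0.0254] F [-0.6  0.6 -0.9] w 0.0588 g 25.0 j6 1.45
 t=59.1 [ 0.5972 -0.0316  0.1414] F [0.  0.2 0. ] w 0.0717 g 0.0 j6 1.45
tray
[0.593, 0.058, 114.316, 47.338, 2.439, 569.0, 247.478, 172.712, 0.593, 0.058]
[0.597, -0.032, 110.952, 50.138, 1.705, 532.0, 275.94, 172.558, 0.596, -0.031]
board
[0.426, -0.365, 113.496, 49.877, -85.342, 554.0, 380.195, 230.052, 0.426, -0.365]
[0.426, -0.365, 113.528, 49.91, -85.492, 555.0, 380.164, 230.02, 0.426, -0.365]
down t=64.3 [ 0.4259 -0.3651  0.0056] F [-0.3 -0.4 -0.2] w 0.0730 g 0.0 j6 -0.83
grip t=64.7 [ 0.4264 -0.3654  0.0061] F [-0.3  0.2  1.5] w 0.0585 g 25.0 j6 -0.83
over t=67.4 [ 0.5986 -0.1217  0.1394] F [ 1.  -0.  -1.8] w 0.0584 g 25.0 j6 1.30
set t=68.4 [ 0.5989 -0.1214  0.0254] F [-0.5  0.7 -0.6] w 0.0583 g 25.0 j6 1.30
 t=69.3 [ 0.5997 -0.1216  0.1415] F [-0.4  0.1 -0.3] w 0.0717 g 0.0 j6 1.30
tray
[0.594, 0.059, 111.556, 50.231, 2.37, 570.0, 247.482, 172.728, 0.593, 0.058]
[0.597, -0.032, 111.248, 50.242, 2.088, 562.0, 276.251, 172.367, 0.597, -0.032]
[0.599, -0.121, 111.03, 47.267, 1.803, 560.0, 304.518, 172.366, 0.6, -0.121]
board
```

All three are on their pads. Next I'll push the tray home through the middle of the handle.

```bash
python3 - <<'E'
from h import *
manip.set_gripper(0.0)
g=bw(-.238,0); go(g,.15,BY+np.pi/2); lin(g,.05,.2); lin(g,.023,.08); st()
for x in list(np.arange(-.215,-.075,.02))+list(np.arange(-.072,-.05,.002)):
    lin(bw(x,0),.023,.07); f=F()@np.r_[BX,0]; print('%.3f %.1f %.4f'%(x,f,(np.array(manip.state()['tool_pos'][:2])-MOUTH)@BX),end='; ')
    if abs(f)>25: break
st()
E
```

```text
t=74.6 [ 0.4369 -0.036   0.0233] F [ 0.5 -0.8  0.6] w 0.0003 g 0.0 j6 1.40
-0.215 0.4 -0.2142; -0.195 -1.4 -0.1954; -0.175 -0.1 -0.1746; -0.155 0.0 -0.1545; -0.135 -0.4 -0.1345; -0.115 -1.1 -0.1145; -0.095 -0.9 -0.0945; -0.075 -0.4 -0.0745; -0.072 -5.3 -0.0732; -0.070 -5.2 -0.0716; -0.068 -4.8 -0.0696; -0.066 -5.1 -0.0675; -0.064 -5.2 -0.0653; -0.062 -6.0 -0.0635; -0.060 -11.5 -0.0634; -0.058 -15.9 -0.0633; -0.056 -19.6 -0.0633; -0.054 -23.0 -0.0632; -0.052 -27.7 -0.0631;  t=80.9 [ 0.6114 -0.0305  0.0204] F [-27.7  -0.7  14.3] w 0.0003 g 13.9 j6 1.45
```

```bash
python3 - <<'E'
from h import *
lin(bw(-.066,0),.023,.05); lin(bw(-.10,0),.023,.1); lin(bw(-.10,0),.18,.25); go((.45,.35),.25,0)
c=cap('top','home'); W=cloud(c); im=c['image']
m=(im.max(-1)<90)&(u_>285)&(u_<315)&(v_>125)&(v_<145); show(blobs(c,m,.092,8,200)); print('nominal',bw(.026,-.075))
m=(W[...,2]>.06)&(W[...,2]<.08)&(u_>200)&(u_<340)&(v_>80)&(v_<160); show(blobs(c,m,.07,1000,9000))
for r in range(140,170,2): print(r,np.round(W[r,250],3))
show(phones(c,'cork'))
cv2.imwrite('pics/home_c.png',cv2.resize(im[80:210,210:390],None,fx=4,fy=4,interpolation=cv2.INTER_CUBIC))
E
```

```text
[0.7, -0.103, 21.658, 18.232, 1.93, 44.0, 299.205, 136.25, 0.701, -0.104]
nominal [ 0.70255357 -0.10356691]
[0.766, -0.027, 320.527, 185.34, -88.936, 5837.0, 275.121, 116.117, 0.767, -0.026]
140 [0.689 0.048 0.072]
142 [0.682 0.048 0.075]
144 [0.677 0.048 0.07 ]
146 [0.674 0.05  0.054]
148 [0.667 0.05  0.056]
150 [0.665 0.053 0.033]
152 [0.664 0.057 0.006]
154 [0.656 0.055 0.013]
156 [0.651 0.056 0.008]
158 [0.644 0.056 0.006]
160 [0.637 0.054 0.014]
162 [0.631 0.054 0.011]
164 [0.625 0.055 0.007]
166 [0.618 0.054 0.008]
168 [0.612 0.055 0.004]
[0.595, 0.361, 113.072, 52.011, -86.271, 577.0, 153.692, 170.256, 0.595, 0.361]
[0.505, 0.356, 118.56, 54.214, -88.34, 606.0, 153.394, 198.059, 0.506, 0.356]
[0.45, 0.467, 282.378, 78.095, 3.76, 1379.0, 116.849, 214.246, 0.451, 0.471]
[0.419, 0.354, 113.03, 53.738, -88.167, 617.0, 152.276, 225.451, 0.419, 0.355]
```

View pics/home_c.png

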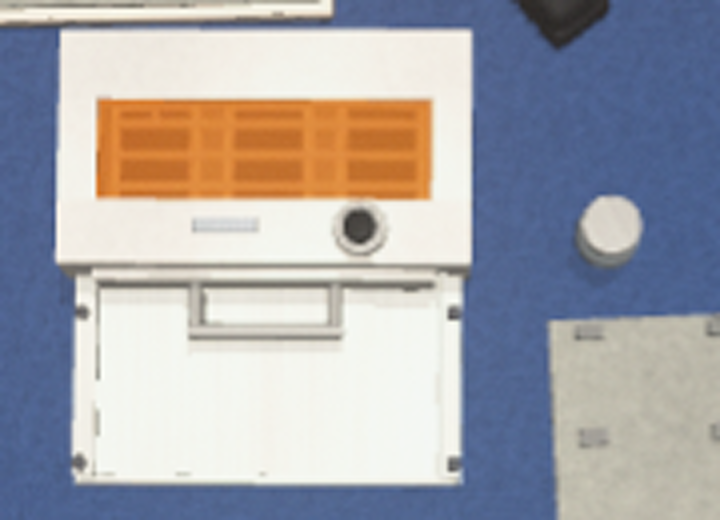

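The tray is shut, straight and loaded (phones show through the window), and the button is at crop (360,225). I'll press it.

```bash
python3 - <<'E'
from h import *
b=(.7012,-.1035); go(b,.16,BY+np.pi/2); lin(b,.10,.1)
for z in np.arange(.094,.081,-.0015):
    lin(b,z,.04); s=manip.state(); print('%.4f %.4f F %.1f'%(z,s['tool_pos'][2],F()[2]),end='; ')
    if F()[2]>25: break
manip.dwell(.2); st()
lin(b,.16); go((.45,.2),.25,0)
c=cap('top','end'); W=cloud(c); cv2.imwrite('pics/end_c.png',cv2.resize(c['image'][80:260,100:430],None,fx=2.4,fy=2.4,interpolation=cv2.INTER_CUBIC)); st()
E
```

```text
0.0940 0.0941 F 0.0; 0.0925 0.0925 F 0.2; 0.0910 0.0914 F 2.1; 0.0895 0.0898 F 2.6; 0.0880 0.0883 F 4.0; 0.0865 0.0867 F 4.3; 0.0850 0.0864 F 9.4; 0.0835 0.0863 F 14.6; 0.0820 0.0862 F 20.3;  t=89.3 [ 0.7016 -0.1035  0.0862] F [-8.5  1.4 20.5] w 0.0006 g 10.2 j6 1.36
 t=91.5 [0.4506 0.1995 0.2496] F [0.4 0.3 0.1] w 0.0005 g 0.0 j6 0.37
```

View pics/end_c.png

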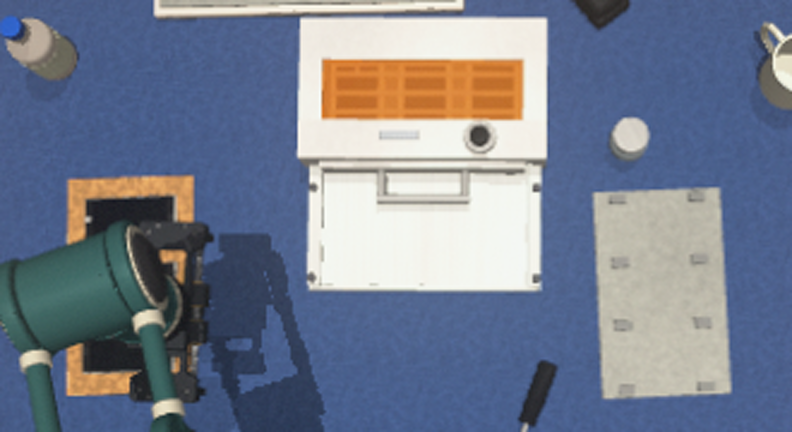

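The button bottomed after about 6 mm of travel. The tray is still shut at crop (425,165) and the jar is upright at (630,137), so I'm handing in.

```bash
python3 -c "
from h import *
print(order.close_job())"
```

```text
the job is handed in; nothing more can be done
None
```

The changeover is finished and handed in at about 92 s on the robot's clock, though the hand-in returned no verdict: three finished phones lie on the cork, three waiting phones are on the pads, the tray is home, start was pressed and the jar is upright.

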